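# Clamp up a chopping board's end cap and keep the squeeze on

### The job

The end cap of the wooden chopping board has glue in its groove and is only started on its tongue: stand the one-hand bar clamp astride board and cap, fixed jaw outside the board's plain edge and moving jaw outside the cap, and pump the trigger until the cap is fully home against the board, its ends in line, and the moving jaw's soft pad is squashed about half way, never to its stop. The clamp keeps no pressure by itself, so finish with the clamp standing and your hand still holding the trigger squeezed. Leave everything else on the worktop where it is.

Things in the scene. Friction and masses are not known exactly. Their poses are not given: they have to be found in the camera images.
- clamp: one-hand bar clamp, 0.65 kg, standing on both jaws, pistol grip up. Origin: on the worktop under the fixed jaw's face; x along the bar to the moving jaw. Jaws 40 mm wide (y). Grip: x -48 to -24, 26 wide, z 96 to 157. Trigger in front of it, 24 wide, z 90 to 145: front face at x +12 (at z 122; top edge +16) free, -11 squeezed home. Fingers one behind the grip, one before the trigger.
- clamp_face (a point): middle of the fixed jaw's face at the board's mid height, 11 mm over the clamp's foot; the jaw stands below x = 0 of the clamp, its housing, x -50 to +22 and 26 wide, spans z 42 to 96. Bar: 8 mm wide, 50 to 64 mm over the feet, sticks out 60 mm behind the face and more as it closes.
- pad_face (a point): middle of the moving jaw's soft pad (36 wide, z 4 to 30), its face looks back to the fixed jaw; jaw and pad reach 30 mm beyond it. Clear distance of fixed jaw to pad = 246 mm - clamp_bar (+ clamp_pad).
- clamp_bar (a joint): how far the moving jaw has been drawn in, m, 0 to 0.075; a brake of 3 N holds it. A full squeeze of the trigger draws it in by 7 to 14 mm; under load it runs back with the trigger until only the brake holds.
- clamp_trigger (a joint): trigger angle, rad: 0 free (grip and trigger 60 to 64 mm over all), 0.23 squeezed to its stop (37 mm). Pivot 30 mm over the worktop under the bar; a spring of 3 to 5 N at the fingers opens it. It is a saw-tooth ratchet (pitch 4 mm): let it right out (open wide, the clamp may stay put) for each new bite; up to 4 mm of jaw travel may be idle.
- clamp_pad (a joint): how far the soft pad is squashed, m: 0 free, 0.009 at its stop; 1.8 N per mm. At 0.0045 it presses with 8 N and the fingers feel about 10 N; about 17 N at the fingers takes it to its stop, so on the last stroke close the fingers little by little. It takes 2 to 4 N to push board and cap along the worktop.
- board: laminated wooden board panel 150x150x22 mm, 0.36 kg, loose, flat on the worktop; origin under the panel's centre; x towards the cap. Plain edge at x = -75, shoulder at x = +75, tongue 12 mm long beyond it.
- end_cap: end cap 40 (x) x 146 (y) x 22 mm, wood, 0.12 kg, loose, its groove (14 deep) already 3 to 7 mm over the board's tongue; origin under its centre; outer edge at x = +20. Home: centre 95 mm from the board's centre (starts 100 to 104).
- glue_bottle: squat white glue bottle with a grey cone nozzle, 56 mm across, 147 high; bystander; origin under its centre
- mug: mug, green above and white below, 107 mm high; bystander; origin under its centre
- kitchen_roll: kitchen roll on its stand, 133 mm across, 232 high; bystander; origin under its centre
- tea_box: cardboard tea box, 63x131x66 mm; bystander; origin under its centre
- jam_jar: jam jar, 68 mm across, 84 high; bystander; origin under its centre
- scissors: kitchen scissors lying flat, 199 mm long; bystander; origin under the middle
- teaspoon: teaspoon lying flat, 130 mm long; bystander; origin under the middle
Not all that is in view belongs to the job. Several things have the shape of the end_cap; the one meant has the colours described above.

How it is judged (in metres and radians):
On the way, in this order (a step that is already met when the one before it is completed fails the run):
1. the clamp stands on the worktop astride board and cap, a jaw outside either end (height (world z) of clamp below 0.01 m and angle between clamp's own z axis and vertical below 0.12 rad and x of clamp_face in the frame of board between -0.125 and -0.072 m and y of clamp_face in the frame of board between -0.04 and 0.04 m and x of pad_face in the frame of end_cap above 0.017 m and y of pad_face in the frame of end_cap between -0.04 and 0.04 m), for 0.2 s.
2. the moving jaw has met the cap and driven it home against the board (all of step 1 and x of end_cap in the frame of board below 0.097 m and y of end_cap in the frame of board between -0.008 and 0.008 m and angle between the x axis of end_cap and the x axis of board, either way round below 0.04 rad and contact force between clamp and end_cap above 2 N), for 0.2 s.
At the end, for the whole second after the job is handed in: The clamp stands upright (within 7 degrees) on the worktop astride board and cap; cap within 2 mm of home, ends within 8 mm; soft pad pressing the cap, squashed 2.2 to 7.5 mm of 9; trigger still squeezed (over 0.02 rad) by the fingers (all of step 1 and x of end_cap in the frame of board below 0.097 m and y of end_cap in the frame of board between -0.008 and 0.008 m and angle between the x axis of end_cap and the x axis of board, either way round below 0.04 rad and value of joint clamp_pad between 0.0022 and 0.0075 m and value of joint clamp_trigger above 0.02 rad and contact force between clamp and end_cap above 3 N and contact force between the fingers and clamp above 1.5 N); the arm keeps its last pose, push and grip.
It fails at once if the soft pad is squashed to its stop (value of joint clamp_pad above 0.0086 m).
It fails at once if a bystander is moved more than 3 cm (distance of any of glue_bottle, mug, kitchen_roll, tea_box, jam_jar, scissors, teaspoon from where it was at the start of the episode above 0.03 m).
It also fails if it takes over 67 s, if anything falls off the work surface, if the arm or the gripper's body presses on something with over 40 N, if the wrist force passes 120 N, or if a joint passes its speed limit or range.

### The arm

A 7-joint arm with a two-finger parallel gripper is mounted at the origin on a cart in front of the work surface, level with it; the furniture and walls round the work are solid. World frame = base frame: x ahead of the robot, y to its left, z up, the work surface at z = 0. Lengths are in mm, angles in degrees, forces in N, time in s.
With the tool pointing down it reaches from about 425 to 950 mm from the base axis. Payload 16.7 kg.
Tool frame: the origin (TCP) lies midway between the tips of the shut fingers; the grasp point (between the pads) lies 19 mm behind it; z points along the fingers, y is the line along which they close (so a half turn about z gives the same grasp; the last joint's range is limited). The gripper opens to 94 mm and grips with 3 to 60 N. Pads are 16 mm wide; open, the fingers measure 119 mm over their backs; the gripper's body (75 mm by 177 mm) begins 78 mm behind the grasp point.
Start: joints at [-80.357, 24.414, 4.234, 92.017, -1.954, 63.644, -3.845], TCP at [210.926, 641.159, 205.467] pointing down, gripper open.
Joint ranges: [-163.25, 163.25], [-28.42, 122.38], [-70.27, 78.77], [12.13, 141.07], [-58.53, 238.53], [9.26, 117.41], [-156.51, 156.51]. Speed limits (degrees/s): [108.29, 108.29, 136.94, 136.94, 172.46, 172.46, 172.46].

### API

Orientations are given as [roll, pitch, yaw] about the fixed x, y, z axes, in that order (R = Rz(yaw) Ry(pitch) Rx(roll)).
In Python, from cell import sensors, read_camera, calibration, sign_off gives the robot as it stands. The module is installed in compiled form; this text tells all that it offers.
- The arm moves only by the tool apply_moves, never from a script. Its argument "increments" is a list of rows, each a list of 7 numbers: the turn, a rotation vector about the tool's x, y, z in units of pi rad (1.0 is pi rad), then the shift along the tool's x, y, z in units of 0.5 m (1.0 is 0.5 m), then the closure, from -1 (fully open) to 1 (shut). In form: [[ax, ay, az, x, y, z, claw], ...]. A call has 1 to 20 rows; each row shifts and turns the commanded pose from where the row before left it, along the tool's axes as they then stand; what a row does not reach is not made up. A row lasts 1/8 s, in which the tool goes at most 62.5 mm and 10.7 degrees, less where a joint would pass 70% of its speed; a pose out of reach is approached as far as the arm can. A call with a number of a shift or a turn outside -1 to 1 is refused whole. A call with a gripper value outside its range is refused whole. The fingers move at their own pace and stop on an object; "squeeze" is the grip in N (left out, the last holds). Time passes only in rows, so rows that do not move let the fingers close. It gives the time, the measured TCP pose, the force, the opening and the grip force at its end, in the units of the state.
- sensors.sense(): the state, without advancing time (a new reading comes with each control period).
- read_camera(name): name is "side" or "top" or "wrist"; returns the picture (400x640x3 uint8, blue, green, red); there is no depth.
- calibration(name): a dict with "fx", "fy", "cx", "cy" (pixels), "pose" (4x4, takes a point from camera to world coordinates). Camera axes: x right, y down, z forward; pixel columns grow to the right and rows downward; lengths in mm; the calibration is good to about 2 mm. A picture is of the moment at which its call begins: read the wrist's pose just before it. calibration takes no time and is no camera call; for the wrist camera it gives the pose at the moment of the call.
- sign_off(): hands the job in; it is judged then, once.
The state is a dict: "time": time; "joint_positions": joint angles; "dq": joint speeds; "joint_efforts": joint torques, N m; "tcp_pos": TCP position; "tool_rot": TCP orientation; "contact_force": force on the tool from outside, world axes, zero at the start; "ft_torque": the same for the moment, N m; "grip_width": finger opening in mm; "grasp_force": force on a finger pad.
Only numpy, scipy, OpenCV 4.12 (cv2) and the standard library are available. Lean on these libraries where they do the work, as an engineer would, in place of code of your own. Each camera call takes 0.05 s, during which the arm holds its last target. There are 200 camera calls.

## Working session

There is one attempt and no reset: what is moved stays moved. The work goes in short steps, Python scripts to look and compute and a tool call to move; the robot and the scene stay as the last step left them, time stands still between calls to the robot, and variables do not carry over. Pictures are saved under pics/ and viewed, at most 10 in all, crops included, and the job is handed in when it is done.

Besides the shell and the picture viewer there is one more tool, called as name([rows], argument=value, ...), one row to a line, values as JSON. apply_moves: Moves the arm, as the interface text tells. Its arguments: {"type":"object","properties":{"increments":{"type":"array"},"squeeze":{"type":"number"}},"required":["increments"]}

```bash
mkdir -p pics; python3 - <<'E'
from cell import *
import cv2,numpy as np
for n in("side","top"):
    im=read_camera(n);cv2.imwrite(f"pics/{n}0.png",im);c=calibration(n);print(n,c['fx'],c['fy'],c['cx'],c['cy'],np.round(c['pose'],3).tolist())
s=sensors.sense();print(s)
E
```

```text
side 443.6316860155711 443.6316860155711 321.4716292666697 196.2371163558689 [[-0.978, -0.117, 0.175, 313.239], [-0.21, 0.583, -0.785, 718.59], [-0.01, -0.804, -0.594, 725.344], [0.0, 0.0, 0.0, 1.0]]
top 418.8289321683222 418.8289321683222 315.76687386124934 193.39634348060304 [[-0.028, -0.987, 0.158, 321.689], [-1.0, 0.028, -0.001, -161.623], [-0.003, -0.158, -0.987, 1265.303], [0.0, 0.0, 0.0, 1.0]]
{'time': 0.1, 'joint_positions': array([-80.35881837,  24.44744901,   4.22965478,  92.04680687,
        -1.95271707,  63.64358481,  -3.84433264]), 'dq': array([-0.00172478, -0.10903507,  0.05702737, -0.029699  ,  0.02467902,
       -0.05664138,  0.04585499]), 'joint_efforts': array([ 6.95494527e-03, -9.37464881e+01,  3.67615096e+00, -4.55043411e+01,
       -4.86085145e-02,  1.65861851e-02,  4.36751998e-05]), 'tcp_pos': array([210.79531628, 640.83719938, 204.84222559]), 'tool_rot': array([-1.79934432e+02,  4.89921193e-03,  1.61793668e+02]), 'contact_force': array([-0.74107302, -0.59807087,  0.07610422]), 'ft_torque': array([ 0.00143875, -0.02806969, -0.02791296]), 'grasp_force': 0.0, 'grip_width': 93.93449823232983}
```

View pics/top0.png

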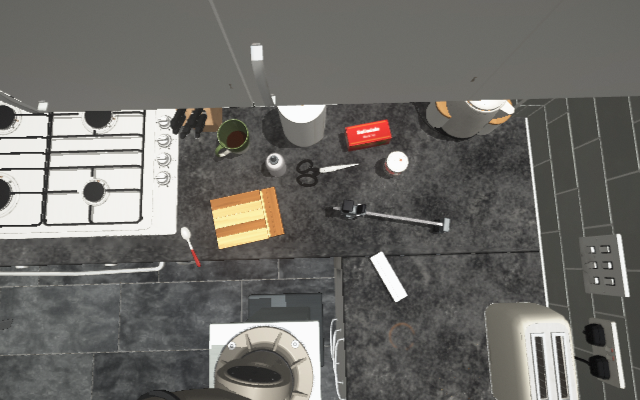

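View pics/side0.png

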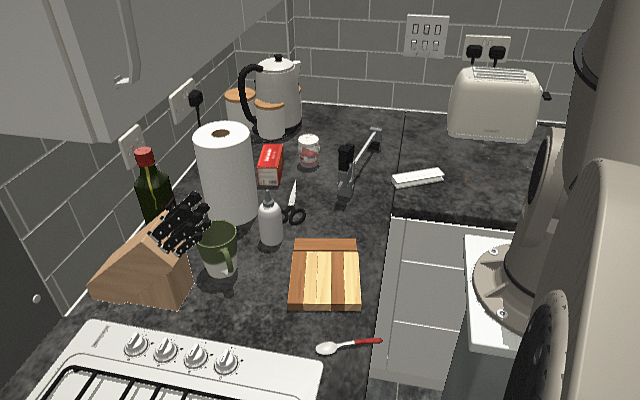

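Candidates for the cap:
- The brown strip at the right end of the board: top (273,212), side (325,244). It is wood and sits on the board's tongue.
- The white bar of the same shape: top (388,277), side (418,178). It lies apart and is the wrong colour.

I choose the wooden strip on the board. There is only one clamp: grip at top (353,211), moving jaw at (446,225). I'll check this in one close crop.

```bash
python3 - <<'E'
import cv2,numpy as np
im=cv2.imread("pics/top0.png")
a=cv2.resize(im[180:255,200:300],None,fx=8,fy=8,interpolation=cv2.INTER_CUBIC)[:,:800]
b=cv2.resize(im[190:240,320:460],None,fx=5.7,fy=5.7,interpolation=cv2.INTER_CUBIC)
cv2.imwrite("pics/c1.png",a);cv2.imwrite("pics/c2.png",b);print(a.shape,b.shape)
E
```

```text
(600, 800, 3) (285, 798, 3)
```

View pics/c1.png

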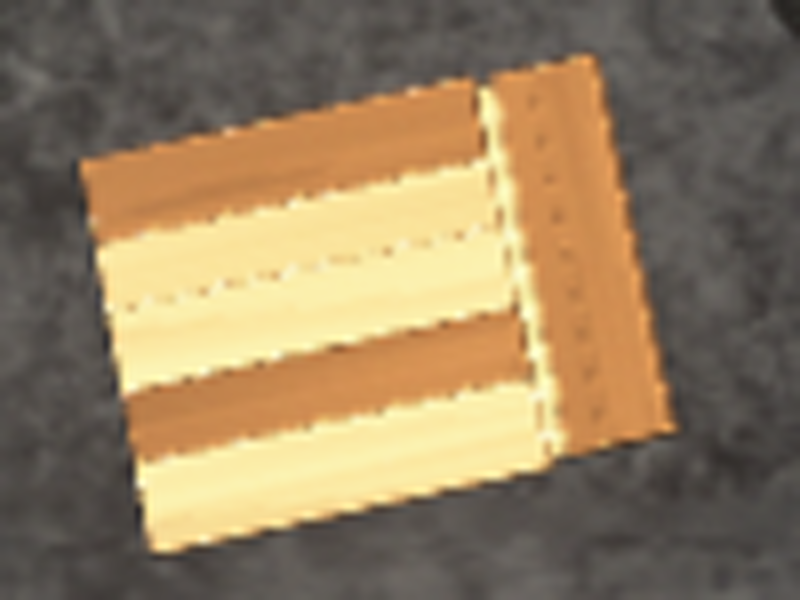

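View pics/c2.png

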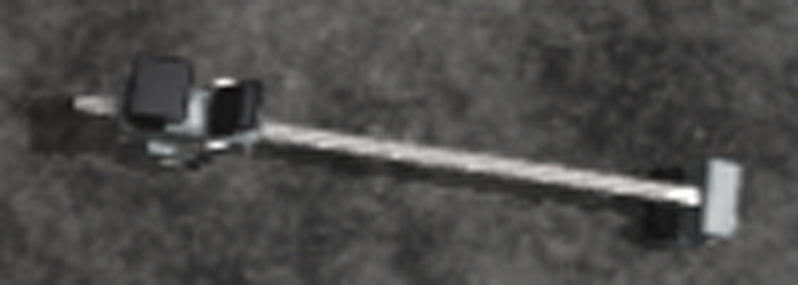

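The crop shows the wooden cap at the right end of the board with the pale tongue visible between, so the choice holds. Board corners in the 8x crop are about (82,158), (150,552), (548,465) and (473,80), and the cap's outer corners are (597,55) and (677,430). In the clamp crop the grip top is at (160,90), the trigger at (235,107), and the bar runs from (265,130) to (695,193).

```bash
cat > h.py <<'E'
import numpy as np
from cell import *
def ray(name,px,z,c=None):
    c=c or calibration(name);T=np.array(c['pose'])
    px=np.atleast_2d(np.array(px,float))
    d=np.c_[(px[:,0]-c['cx'])/c['fx'],(px[:,1]-c['cy'])/c['fy'],np.ones(len(px))]@T[:3,:3].T
    return T[:3,3]+d*((z-T[2,3])/d[:,2])[:,None]
def goto(xy,z,yaw):
    """increment (tool frame) from present pose to downpointing pose"""
    from scipy.spatial.transform import Rotation as R
    s=sensors.sense();A=R.from_euler('xyz',s['tool_rot'],degrees=True);B=R.from_euler('xyz',[180,0,yaw],degrees=True)
    return (A.inv()*B).as_rotvec()/np.pi, A.inv().apply(np.r_[xy,z]-s['tcp_pos'])/500
E
python3 - <<'E'
from h import *
f=lambda p,k,o:(np.array(p)+.5)/k-.5+np.array(o)
b=ray('top',f([(82,158),(150,552),(548,465),(473,80),(597,55),(677,430)],8,(200,180)),22)
print(b.round(1)[:,:2].tolist())
x=((b[2]+b[3])-(b[0]+b[1]))/2;xn=((b[4]+b[5])-(b[0]+b[1]))/2
print('len',np.linalg.norm(x),np.linalg.norm(xn),'w',np.linalg.norm(b[0]-b[1]),'yawx',np.degrees(np.arctan2(xn[1],xn[0])),np.degrees(np.arctan2(x[1],x[0])),'normal yaw',[np.degrees(np.arctan2(*(e[:2]))) for e in(b[0]-b[1],b[4]-b[5])])
print('plainmid',(b[0]+b[1])/2,'capouter',(b[4]+b[5])/2)
bar=ray('top',f([(265,130),(695,193),(75,103)],5.7,(320,190)),64);d=bar[1]-bar[0];print('bar',bar.round(1).tolist(),np.degrees(np.arctan2(d[1],d[0])))
print('grip',ray('top',f([(135,55),(190,60),(188,125),(125,118),(160,90)],5.7,(320,190)),157).round(1)[:,:2].tolist())
print('trigtop',ray('top',f([(235,107)],5.7,(320,190)),145).round(1))
E
```

```text
[[511.4, 155.6], [363.9, 128.8], [391.7, -18.1], [536.9, 8.7], [545.1, -38.1], [403.3, -66.0]]
len 149.31792650823746 197.67281040402196 w 149.86892872147038 yawx -79.34547261660795 -79.7179995899637 normal yaw [np.float64(79.69107198880664), np.float64(78.87434664926802)]
plainmid [437.64046419 142.22177429  22.        ] capouter [474.18753965 -52.04312539  22.        ]
bar [[454.0, -306.2, 64.0], [416.1, -520.9, 64.0], [470.5, -210.6, 64.0]] -100.02714890135294
grip [[480.8, -235.8], [477.7, -261.4], [447.1, -259.2], [451.3, -229.9], [464.0, -246.8]]
trigtop [[ 456.4 -282.8  145. ]]
```

apply_moves([
  [0, 0, 0, -0.083, -0.055, -0.005, -1],
  [0, 0, 0, -0.083, -0.055, -0.005, -1],
  [0, 0, 0, -0.083, -0.055, -0.005, -1],
  [0, 0, 0, -0.083, -0.055, -0.005, -1],
  [0, 0, 0, -0.083, -0.055, -0.005, -1],
  [0, 0, 0, -0.083, -0.055, -0.005, -1],
  [0, 0, 0, -0.083, -0.055, -0.005, -1],
  [0, 0, 0, -0.083, -0.055, -0.005, -1],
  [0, 0, 0, -0.083, -0.055, -0.005, -1],
  [0, 0, 0, -0.083, -0.055, -0.005, -1],
  [0, 0, 0, -0.021, -0.1, 0, -1],
  [0, 0, 0, -0.021, -0.1, 0, -1],
  [0, 0, 0, -0.021, -0.1, 0, -1],
  [0, 0, 0, -0.021, -0.1, 0, -1],
  [0, 0, 0, -0.021, -0.1, 0, -1],
  [0, 0, 0, -0.021, -0.1, 0, -1],
  [0, 0, 0, -0.021, -0.1, 0, -1],
  [0, 0, 0, -0.021, -0.1, 0, -1],
  [0, 0, 0, -0.021, -0.1, 0, -1],
  [0, 0, -0.046, -0.021, -0.1, 0, -1],
], squeeze=40)

```text
time: 2.6
tcp_pos: [462.4, -258.1, 230.5]
tool_rot: [180.0, 0.0, 170.1]
contact_force: [0.5, 0.9, -0.3]
grip_width: 93.9
grasp_force: 0.0
```

```bash
python3 - <<'E'
from h import *
import cv2
s=sensors.sense();print(s['time'],s['tcp_pos'],s['tool_rot'],s['joint_positions'],s['contact_force'])
print(goto([461,-265.5],230,170))
c=calibration('wrist');im=read_camera('wrist');np.save('w1.npy',c['pose']);print({k:np.round(v,2).tolist() for k,v in c.items()})
cv2.imwrite('pics/w1.png',im)
E
```

```text
2.6 [ 462.36028141 -258.12697952  230.48024553] [1.79994463e+02 3.26523339e-03 1.70083446e+02] [ -9.83924993  10.36843186  36.73820771 110.59534227  -7.06067266
  61.24592187 109.94094252] [ 0.50590682  0.90541892 -0.25381856]
(array([3.07719477e-05, 1.81177836e-05, 4.63590438e-04]), array([ 0.0001405 , -0.01499434,  0.00095903]))
{'fx': 298.43, 'fy': 298.43, 'cx': 319.88, 'cy': 200.6, 'pose': [[0.17, 0.95, 0.24, 393.12], [0.98, -0.17, -0.04, -247.16], [-0.0, 0.25, -0.97, 408.27], [0.0, 0.0, 0.0, 1.0]]}
```

View pics/w1.png

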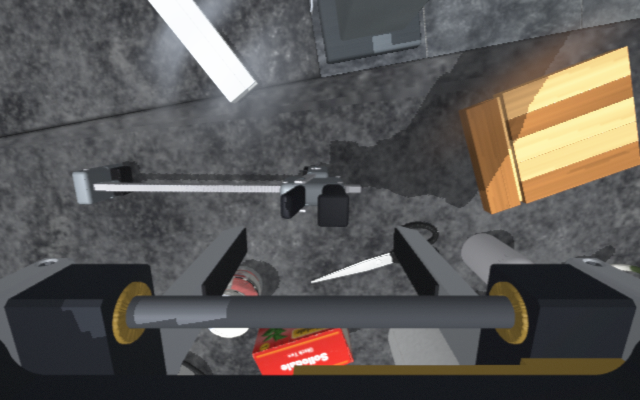

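The wrist view shows the clamp's grip top at about (333,210), the trigger top at about (293,200), the bar from (97,187) to the tail at (360,189), and the moving jaw at (83,186). The scissors and jar are clear of the fingers.

```bash
python3 - <<'E'
from h import *
g=ray('wrist',[(333.5,210.5),(319,226),(348,226)],157);bar=ray('wrist',[(97,187),(360,189),(278,188.5)],64)
d=bar[0]-bar[1];a=np.arctan2(d[1],d[0]);u=np.array([np.cos(a),np.sin(a),0]);v=np.array([-u[1],u[0],0])
print(np.degrees(a),'grip',g.round(1).tolist(),'bar',bar.round(1).tolist())
print('lat',((g-bar[1])@v).round(1),'along from tail',((g-bar[1])@u).round(1),((bar-bar[1])@u).round(1))
t=ray('wrist',[(283,212),(303,212),(304,186)],145);print('trig top along',((t-bar[1])@u).round(1),((t-bar[1])@v).round(1))
p=ray('wrist',[(73,186),(91,186)],64);print('jaw',((p-bar[1])@u).round(1))
h=ray('wrist',[(281,185)],96);print('housing front +22:',((h-bar[1])@u).round(1))
# side check
E
```

```text
-99.68857687897071 grip [[465.2, -254.4, 157.0], [477.3, -269.3, 157.0], [481.5, -243.9, 157.0]] bar [[419.3, -525.8, 64.0], [471.5, -219.9, 64.0], [455.4, -315.2, 64.0]]
lat [-0.4 14.1 13.9] along from tail [35.1 47.8 22. ] [310.4   0.   96.7]
trig top along [81.  62.6 61.5] [  4.9   4.8 -19.6]
jaw [338.6 317.3]
housing front +22: [88.8]
```

apply_moves([
  [0, 0, 0, -0.003, -0.02, 0.045, -1],
  [0, 0, 0, 0, 0, 0.05, -1],
  [0, 0, 0, 0, 0, 0.05, -1],
  [0, 0, 0, 0, 0, 0.05, -1],
  [0, 0, 0, 0, 0, 0.04, -1],
  [0, 0, 0, 0, 0, 0.02, -1],
  [0, 0, 0, 0, 0, 0, 0],
  [0, 0, 0, 0, 0, 0, 1],
  [0, 0, 0, 0, 0, 0, 1],
  [0, 0, 0, 0, 0, 0, 1],
  [0, 0, 0, 0, 0, 0, 1],
  [0, 0, 0, 0, 0, 0, 1],
], squeeze=40)

```text
time: 4.15
tcp_pos: [463.4, -265.6, 103.6]
tool_rot: [179.9, 0.1, 170.0]
contact_force: [1.9, 7.4, 6.9]
grip_width: 37.8
grasp_force: 8.0
```

apply_moves([
  [0, 0, 0, 0, 0, 0, 1],
  [0, 0, 0, 0, 0, 0, 1],
  [0, 0, 0, 0, 0, -0.01, 1],
  [0, 0, 0, 0, 0, -0.03, 1],
  [0, 0, 0, 0, 0, -0.04, 1],
  [0, 0, 0, 0, 0, -0.04, 1],
  [0, 0, 0, 0, 0, -0.02, 1],
  [0, 0, 0, 0, 0, 0, 1],
], squeeze=60)

```text
time: 5.15
tcp_pos: [462.8, -266.8, 173.6]
tool_rot: [180.0, 0.1, 169.9]
contact_force: [0.1, -0.7, -6.9]
grip_width: 35.3
grasp_force: 59.9
```

```bash
python3 - <<'E'
from h import *
import cv2
im=np.vstack([read_camera('side')[80:280,200:520],read_camera('wrist')[100:300,0:640:2]])
cv2.imwrite('pics/l1.png',im);s=sensors.sense();print(s['ft_torque'],s['contact_force'],s['tcp_pos'])
E
```

```text
[ 0.40040651 -0.11302702  0.0401523 ] [ 0.11992921  0.31499225 -7.62203741] [ 462.2731808  -266.54916732  172.60449156]
```

View pics/l1.png

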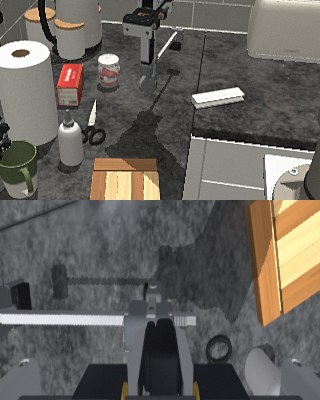

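Clamp lifted and hanging level; its bar appears horizontal in both views. Now I'll carry it over the board.

apply_moves([
  [0, 0, 0, 0.007, 0.0275, 0, 1],
  [0, 0, 0, 0.014, 0.055, 0, 1],
  [0, 0, 0, 0.014, 0.055, 0, 1],
  [0, 0, 0, 0.014, 0.055, 0, 1],
  [0, 0, 0, 0.014, 0.055, 0, 1],
  [0, 0, 0, 0.014, 0.055, 0, 1],
  [0, 0, 0, 0.014, 0.055, 0, 1],
  [0, 0, 0, 0.014, 0.055, 0, 1],
  [0, 0, 0, 0.014, 0.055, 0, 1],
  [0, 0, 0, 0.014, 0.055, 0, 1],
  [0, 0, 0, 0.014, 0.055, 0, 1],
  [0, 0, 0, 0.014, 0.055, 0, 1],
  [0, 0, 0, 0.014, 0.055, 0, 1],
  [0, 0, 0, 0.014, 0.055, 0, 1],
  [0, 0, 0, 0.014, 0.055, 0, 1],
  [0, 0, 0, 0.014, 0.055, 0, 1],
  [0, 0, 0, 0.007, 0.0275, 0, 1],
  [0, 0, -0.028, 0, 0, 0, 1],
  [0, 0, -0.028, 0, 0, 0, 1],
  [0, 0, -0.028, 0, 0, 0, 1],
])

```text
time: 7.75
tcp_pos: [428.8, 185.6, 172.6]
tool_rot: [-180.0, -0.0, -174.8]
contact_force: [-0.0, -0.4, -6.4]
grip_width: 35.0
grasp_force: 59.9
```

apply_moves([
  [0, 0, -0.028, 0, 0, 0, 1],
  [0, 0, 0, 0, 0, 0, 1],
])

```text
time: 8.0
tcp_pos: [428.9, 185.6, 172.7]
tool_rot: [-180.0, -0.0, -170.0]
contact_force: [0.4, -0.1, -6.5]
grip_width: 34.5
grasp_force: 59.9
```

```bash
python3 - <<'E'
from h import *
import cv2
s=sensors.sense();print(s['time'],s['tcp_pos'],s['tool_rot'],s['joint_positions'],s['grip_width']);print(goto([429.5,185.9],172,-169.5))
im=np.vstack([read_camera('top')[150:270,180:340],read_camera('side')[200:320,260:420]])
im=cv2.resize(im,None,fx=2.5,fy=2.5)
w=read_camera('wrist');im=np.hstack([im[:400],w[:, :400]]) if 0 else im
c=calibration('wrist');cv2.imwrite('pics/w2.png',w);cv2.imwrite('pics/m1.png',im)
E
```

```text
8.0 [428.90222261 185.61086388 172.74373012] [-1.79979439e+02 -2.79760321e-02 -1.69952410e+02] [-44.90156491   6.79777216  14.7487814  120.51902104  -2.15148541
  52.95798988  71.09305043] 34.51437903357753
(array([-0.00011361, -0.00015587, -0.00251336]), array([-0.00127883,  0.00036135,  0.00148671]))
```

View pics/w2.png

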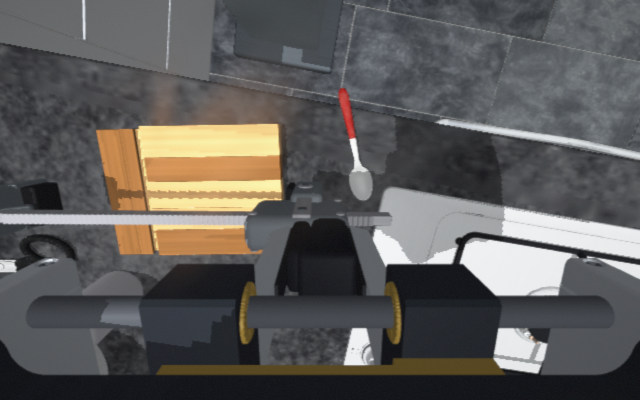

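```bash
python3 - <<'E'
from h import *
p=ray('wrist',[(279.5,124.5),(98,130.5),(118,253.5)],22);print('board: near-plain corner, cap corners',p.round(1).tolist())
b=ray('wrist',[(389,218),(2,218),(248,217)],64+69);print('bar',b.round(1).tolist());d=b[1]-b[0];print(np.degrees(np.arctan2(d[1],d[0])))
E
```

```text
board: near-plain corner, cap corners [[367.0, 129.5, 22.0], [406.8, -61.5, 22.0], [547.6, -39.1, 22.0]]
bar [[418.7, 236.0, 133.0], [469.8, -55.4, 133.0], [436.5, 129.8, 133.0]]
-80.05469041161481
```

View pics/m1.png

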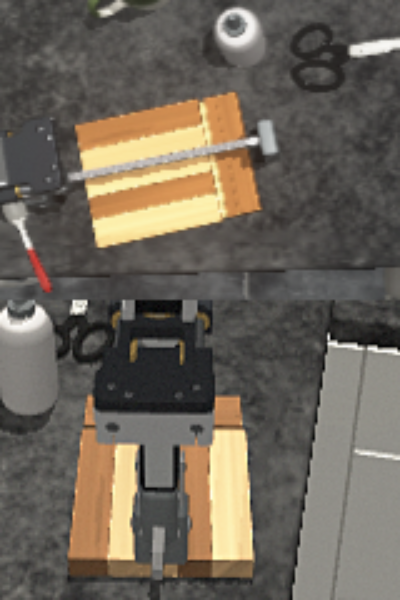

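apply_moves([
  [0, 0, 0, -0.006, 0, 0.01, 1],
  [0, 0, 0, 0, 0, 0.03, 1],
  [0, 0, 0, 0, 0, 0.03, 1],
  [0, 0, 0, 0, 0, 0.03, 1],
  [0, 0, 0, 0, 0, 0.02, 1],
  [0, 0, 0, 0, 0, 0.01, 1],
  [0, 0, 0, 0, 0, 0.004, 1],
  [0, 0, 0, 0, 0, 0.002, 1],
  [0, 0, 0, 0, 0, 0.001, 1],
  [0, 0, 0, 0, 0, 0, 1],
])

```text
time: 9.4
tcp_pos: [432.3, 186.8, 104.8]
tool_rot: [180.0, 0.0, -169.9]
contact_force: [-1.7, 1.7, -2.5]
grip_width: 34.9
grasp_force: 59.9
```

```bash
python3 - <<'E'
from h import *
import cv2
im=np.hstack([cv2.resize(read_camera('top')[170:270,180:300],None,fx=3.3,fy=3.3),cv2.resize(read_camera('side')[200:320,255:399],None,fx=2.75,fy=2.75)])
cv2.imwrite('pics/m2.png',im);print(sensors.sense()['ft_torque'])
E
```

```text
[ 0.20083938  0.09308408 -0.0845694 ]
```

View pics/m2.png

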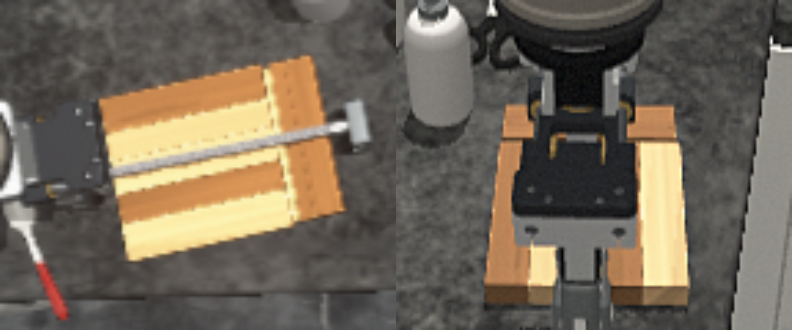

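Clamp is astride, with both jaws clear of board and cap. I'll release and start pumping at low squeeze so the force limits the pad.

apply_moves([
  [0, 0, 0, 0, 0, 0.002, 1],
  [0, 0, 0, 0, 0, 0, 0.2],
  [0, 0, 0, 0, 0, 0, -0.2],
  [0, 0, 0, 0, 0, 0, -0.8],
  [0, 0, 0, 0, 0, 0, -0.8],
  [0, 0, 0, 0, 0, 0, -0.8],
  [0, 0, 0, 0, 0, 0, -0.8],
], squeeze=9)

```text
time: 10.38
tcp_pos: [432.1, 186.5, 103.5]
tool_rot: [-180.0, -0.0, -169.9]
contact_force: [0.5, -2.4, -1.4]
grip_width: 83.2
grasp_force: 1.0
```

apply_moves([
  [0, 0, 0, 0, 0, 0, -0.2],
  [0, 0, 0, 0, 0, 0, 0.1],
  [0, 0, 0, 0, 0, 0, 0.3],
  [0, 0, 0, 0, 0, 0, 0.4],
  [0, 0, 0, 0, 0, 0, 0.4],
  [0, 0, 0, 0, 0, 0, 0.4],
])

```text
time: 11.12
tcp_pos: [432.4, 186.6, 103.7]
tool_rot: [180.0, 0.0, -169.9]
contact_force: [0.5, -3.3, 6.7]
grip_width: 36.8
grasp_force: 9.0
```

apply_moves([
  [0, 0, 0, 0, 0, 0, -0.2],
  [0, 0, 0, 0, 0, 0, -0.8],
  [0, 0, 0, 0, 0, 0, -0.8],
  [0, 0, 0, 0, 0, 0, -0.8],
  [0, 0, 0, 0, 0, 0, -0.2],
  [0, 0, 0, 0, 0, 0, 0.1],
  [0, 0, 0, 0, 0, 0, 0.3],
  [0, 0, 0, 0, 0, 0, 0.4],
  [0, 0, 0, 0, 0, 0, 0.4],
])

```text
time: 12.25
tcp_pos: [432.4, 186.7, 103.9]
tool_rot: [180.0, 0.0, -169.9]
contact_force: [-0.4, -2.7, 9.3]
grip_width: 36.7
grasp_force: 9.0
```

```bash
cat >> h.py <<'E'
def look():
    import cv2
    im=read_camera('top');h=cv2.cvtColor(im,cv2.COLOR_BGR2HSV);o=(0,0)
    r=(slice(175,240),slice(262,320));H=h[r].astype(int)
    jaw=((H[...,1]<60)&(H[...,2]>110)).astype(np.uint8);jaw=cv2.morphologyEx(jaw,cv2.MORPH_OPEN,np.ones((4,3),np.uint8))
    n,l,st,c=cv2.connectedComponentsWithStats(jaw);k=1+np.argmax(st[1:,4]) if n>1 else 0
    print('jaw',(c[k]+[262,175]).round(2),st[k])
    W=((h[...,1]>90)&(h[...,2]>90)&(h[...,0]<30)).astype(np.uint8);W[:,:200]=0;W[:,310:]=0;W[:175]=0;W[255:]=0
    W=cv2.morphologyEx(W,cv2.MORPH_OPEN,np.ones((3,3),np.uint8));W=cv2.morphologyEx(W,cv2.MORPH_CLOSE,np.ones((9,9),np.uint8))
    cs=max(cv2.findContours(W,0,2)[0],key=cv2.contourArea);rc=cv2.minAreaRect(cs);q=ray('top',cv2.boxPoints(rc),22)
    e=[np.linalg.norm(q[i]-q[i-1]) for i in(1,2)];print('wood sides',np.round(e,1),'corners',q[:,:2].round(1).tolist())
    j=ray('top',[(c[k]+[262,175])],60)[0];print('jaw world',j.round(1));return im
E
python3 -c "
from h import *
look()"
```

```text
jaw [282.8  208.31] [18 27  7 13 75]
wood sides [197.4 153. ] corners [[512.1, 159.8], [545.9, -34.6], [395.4, -62.3], [362.9, 128.6]]
jaw world [473.2 -66.   60. ]
```

apply_moves([
  [0, 0, 0, 0, 0, 0, -0.2],
  [0, 0, 0, 0, 0, 0, -0.8],
  [0, 0, 0, 0, 0, 0, -0.8],
  [0, 0, 0, 0, 0, 0, -0.8],
  [0, 0, 0, 0, 0, 0, -0.3],
  [0, 0, 0, 0, 0, 0, -0.2],
  [0, 0, 0, 0, 0, 0, -0.1],
  [0, 0, 0, 0, 0, 0, 0],
  [0, 0, 0, 0, 0, 0, 0.1],
  [0, 0, 0, 0, 0, 0, 0.2],
  [0, 0, 0, 0, 0, 0, 0.3],
  [0, 0, 0, 0, 0, 0, 0.3],
])

```text
time: 13.8
tcp_pos: [432.7, 187.1, 104.1]
tool_rot: [180.0, 0.1, -169.9]
contact_force: [-0.7, -1.6, 11.2]
grip_width: 37.5
grasp_force: 9.0
```

```bash
python3 -c "
from h import *
look()"
```

```text
jaw [280.24 207.97] [15 27  7 13 72]
wood sides [194.4 152.4] corners [[511.6, 162.7], [544.9, -28.8], [395.0, -56.5], [362.9, 131.5]]
jaw world [474.4 -58.6  60. ]
```

apply_moves([
  [0, 0, 0, 0, 0, 0, -0.2],
  [0, 0, 0, 0, 0, 0, -0.8],
  [0, 0, 0, 0, 0, 0, -0.8],
  [0, 0, 0, 0, 0, 0, -0.8],
  [0, 0, 0, 0, 0, 0, -0.3],
  [0, 0, 0, 0, 0, 0, -0.2],
  [0, 0, 0, 0, 0, 0, -0.1],
  [0, 0, 0, 0, 0, 0, 0],
  [0, 0, 0, 0, 0, 0, 0.1],
  [0, 0, 0, 0, 0, 0, 0.2],
  [0, 0, 0, 0, 0, 0, 0.3],
  [0, 0, 0, 0, 0, 0, 0.3],
])

```text
time: 15.35
tcp_pos: [432.5, 187.5, 104.0]
tool_rot: [179.9, 0.1, -169.9]
contact_force: [-1.1, 1.4, 9.2]
grip_width: 38.3
grasp_force: 9.0
```

```bash
python3 -c "
from h import *
look()"
```

```text
jaw [278.84 208.96] [14 28  7 13 75]
wood sides [195.6 152.5] corners [[511.6, 166.3], [545.1, -26.4], [395.2, -54.1], [362.9, 135.1]]
jaw world [471.6 -54.5  60. ]
```

apply_moves([
  [0, 0, 0, 0, 0, 0, -0.2],
  [0, 0, 0, 0, 0, 0, -0.8],
  [0, 0, 0, 0, 0, 0, -0.9],
  [0, 0, 0, 0, 0, 0, -0.9],
  [0, 0, 0, 0, 0, 0, -0.3],
  [0, 0, 0, 0, 0, 0, -0.2],
  [0, 0, 0, 0, 0, 0, -0.1],
  [0, 0, 0, 0, 0, 0, 0],
  [0, 0, 0, 0, 0, 0, 0.1],
  [0, 0, 0, 0, 0, 0, 0.2],
  [0, 0, 0, 0, 0, 0, 0.3],
  [0, 0, 0, 0, 0, 0, 0.3],
])

```text
time: 16.9
tcp_pos: [432.4, 187.4, 103.9]
tool_rot: [179.9, 0.1, -169.9]
contact_force: [-0.1, 0.7, 8.6]
grip_width: 38.2
grasp_force: 9.0
```

```bash
python3 -c "
from h import *
look()"
```

```text
jaw [277.5 209. ] [13 28  6 13 70]
wood sides [196.  152.9] corners [[511.5, 170.5], [543.7, -22.8], [393.1, -49.6], [362.2, 140.2]]
jaw world [471.6 -50.7  60. ]
```

apply_moves([
  [0, 0, 0, 0, 0, 0, -0.2],
  [0, 0, 0, 0, 0, 0, -0.8],
  [0, 0, 0, 0, 0, 0, -0.9],
  [0, 0, 0, 0, 0, 0, -0.9],
  [0, 0, 0, 0, 0, 0, -0.3],
  [0, 0, 0, 0, 0, 0, -0.2],
  [0, 0, 0, 0, 0, 0, -0.1],
  [0, 0, 0, 0, 0, 0, 0],
  [0, 0, 0, 0, 0, 0, 0.1],
  [0, 0, 0, 0, 0, 0, 0.2],
  [0, 0, 0, 0, 0, 0, 0.3],
  [0, 0, 0, 0, 0, 0, 0.3],
])

```text
time: 18.45
tcp_pos: [432.4, 187.4, 103.9]
tool_rot: [179.9, 0.1, -169.9]
contact_force: [-0.7, 0.6, 7.8]
grip_width: 38.9
grasp_force: 9.0
```

```bash
python3 -c "
from h import *
look()"
```

```text
jaw [276.25 209.04] [11 28  7 13 72]
wood sides [196.7 151.8] corners [[509.5, 174.8], [543.2, -19.0], [394.0, -46.7], [361.5, 143.5]]
jaw world [471.6 -47.   60. ]
```

apply_moves([
  [0, 0, 0, 0, 0, 0, -0.2],
  [0, 0, 0, 0, 0, 0, -0.8],
  [0, 0, 0, 0, 0, 0, -0.9],
  [0, 0, 0, 0, 0, 0, -0.9],
  [0, 0, 0, 0, 0, 0, -0.3],
  [0, 0, 0, 0, 0, 0, -0.2],
  [0, 0, 0, 0, 0, 0, -0.1],
  [0, 0, 0, 0, 0, 0, 0],
  [0, 0, 0, 0, 0, 0, 0.1],
  [0, 0, 0, 0, 0, 0, 0.2],
  [0, 0, 0, 0, 0, 0, 0.3],
  [0, 0, 0, 0, 0, 0, 0.3],
])

```text
time: 20.0
tcp_pos: [432.6, 187.2, 104.0]
tool_rot: [180.0, 0.1, -169.9]
contact_force: [0.3, -0.6, 7.5]
grip_width: 39.6
grasp_force: 9.0
```

```bash
python3 -c "
from h import *
import cv2
im=look();cv2.imwrite('pics/t9.png',cv2.resize(im[170:260,190:310],None,fx=6,fy=6,interpolation=2)[:540,:720])"
```

```text
jaw [275.25 209.58] [10 29  7 13 72]
wood sides [195.4 153.4] corners [[511.3, 174.2], [542.8, -18.6], [391.7, -45.2], [361.5, 144.1]]
jaw world [470.1 -44.1  60. ]
```

apply_moves([
  [0, 0, 0, 0, 0, 0, -0.2],
  [0, 0, 0, 0, 0, 0, -0.8],
  [0, 0, 0, 0, 0, 0, -0.9],
  [0, 0, 0, 0, 0, 0, -0.9],
  [0, 0, 0, 0, 0, 0, -0.3],
  [0, 0, 0, 0, 0, 0, -0.2],
  [0, 0, 0, 0, 0, 0, -0.1],
  [0, 0, 0, 0, 0, 0, 0],
  [0, 0, 0, 0, 0, 0, 0.1],
  [0, 0, 0, 0, 0, 0, 0.2],
  [0, 0, 0, 0, 0, 0, 0.3],
  [0, 0, 0, 0, 0, 0, 0.3],
])

```text
time: 21.55
tcp_pos: [432.5, 187.1, 103.9]
tool_rot: [180.0, 0.1, -169.9]
contact_force: [-1.0, -0.4, 6.7]
grip_width: 39.9
grasp_force: 9.0
```

```bash
python3 -c "
from h import *
im=look()
w=read_camera('wrist')
import cv2;cv2.imwrite('pics/w9.png',w)"
```

```text
jaw [275.18 209.65] [10 29  7 13 72]
wood sides [195.4 153.4] corners [[511.3, 174.2], [542.8, -18.6], [391.7, -45.2], [361.5, 144.1]]
jaw world [469.9 -43.9  60. ]
```

```bash
python3 -c "
import cv2,numpy as np
w=cv2.imread('pics/w9.png');t=cv2.imread('pics/t9.png')
a=cv2.resize(w[80:300,0:440],(800,400));b=cv2.resize(t,(267,200));
a2=np.zeros((600,800,3),np.uint8);a2[:400]=a;a2[400:,:267]=b
w2=cv2.imread('pics/w2.png');a2[400:,270:670]=cv2.resize(w2[100:265,60:390],(400,200))
cv2.imwrite('pics/v.png',a2)"
```

View pics/v.png

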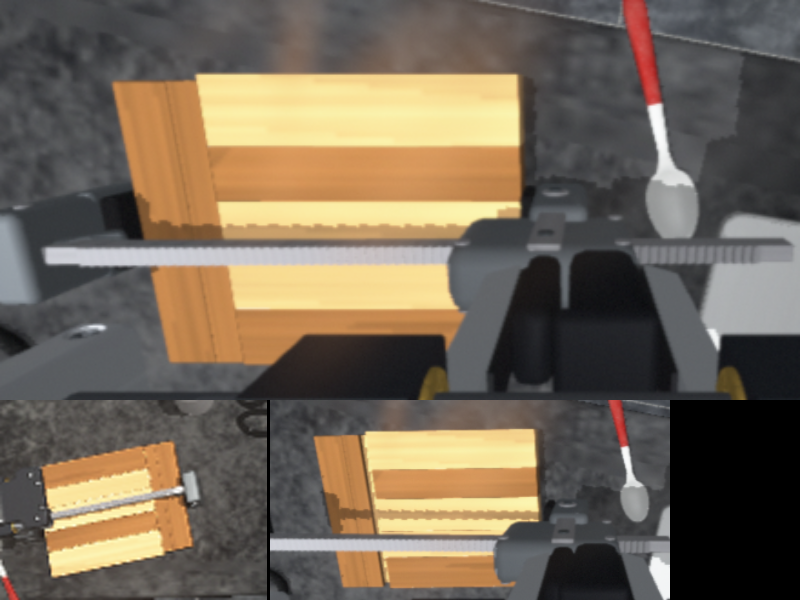

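The picture shows no gap left between cap and shoulder (the line at about (205,110)–(235,340)), and the black pad is against the cap's outer edge. The last stroke stalled on force, at 39.9 mm against 36.8 mm at the trigger's stop. I'll raise the squeeze slightly to reach mid pad.

apply_moves([
  [0, 0, 0, 0, 0, 0, 0.3],
  [0, 0, 0, 0, 0, 0, 0.3],
  [0, 0, 0, 0, 0, 0, 0.3],
], squeeze=9.5)

```text
time: 22.02
tcp_pos: [432.5, 187.2, 103.9]
tool_rot: [180.0, 0.1, -169.9]
contact_force: [-0.4, -0.1, 6.5]
grip_width: 39.8
grasp_force: 9.5
```

apply_moves([
  [0, 0, 0, 0, 0, 0, 0.3],
  [0, 0, 0, 0, 0, 0, 0.3],
  [0, 0, 0, 0, 0, 0, 0.3],
  [0, 0, 0, 0, 0, 0, 0.3],
], squeeze=10)

```text
time: 22.52
tcp_pos: [432.5, 187.3, 104.0]
tool_rot: [179.9, 0.1, -169.9]
contact_force: [-0.4, 0.7, 7.0]
grip_width: 39.1
grasp_force: 10.0
```

```bash
python3 -c "
from h import *
look();s=1.818
p=ray('wrist',np.array([(519,74),(197,74),(114,82)])/s+[0,80],22);print(p.round(1).tolist())
u=np.array([np.cos(np.radians(-79.9)),np.sin(np.radians(-79.9)),0]);print(((p-p[0])@u).round(1))
q=sensors.sense();print(q['grip_width'],q['grasp_force'],q['contact_force'])"
```

```text
jaw [275.18 209.65] [10 29  7 13 72]
wood sides [195.4 153.2] corners [[511.2, 174.1], [542.6, -18.7], [391.7, -45.2], [361.5, 144.1]]
jaw world [469.9 -43.9  60. ]
[[365.3, 144.5, 22.0], [391.3, -2.1, 22.0], [401.7, -40.0, 22.0]]
[  0.  148.8 188. ]
39.67231430716685 10.01214096788317 [-0.43710523 -0.16620642  6.9647011 ]
```

Cap length is consistent with home. I'll check the force-width curve with one fresh bite, to be sure the pad and not the trigger stop carries the load.

apply_moves([
  [0, 0, 0, 0, 0, 0, -0.2],
  [0, 0, 0, 0, 0, 0, -0.9],
  [0, 0, 0, 0, 0, 0, -0.9],
  [0, 0, 0, 0, 0, 0, -0.9],
  [0, 0, 0, 0, 0, 0, -0.2],
  [0, 0, 0, 0, 0, 0, -0.1],
  [0, 0, 0, 0, 0, 0, 0],
  [0, 0, 0, 0, 0, 0, 0.1],
  [0, 0, 0, 0, 0, 0, 0.2],
  [0, 0, 0, 0, 0, 0, 0.3],
  [0, 0, 0, 0, 0, 0, 0.3],
], squeeze=6)

```text
time: 23.95
tcp_pos: [432.6, 186.5, 103.9]
tool_rot: [180.0, 0.0, -169.9]
contact_force: [-0.2, -3.9, 7.0]
grip_width: 42.4
grasp_force: 6.0
```

apply_moves([
  [0, 0, 0, 0, 0, 0, 0.3],
  [0, 0, 0, 0, 0, 0, 0.3],
  [0, 0, 0, 0, 0, 0, 0.3],
], squeeze=7.5)

```text
time: 24.32
tcp_pos: [432.5, 186.8, 103.9]
tool_rot: [180.0, 0.0, -169.9]
contact_force: [0.6, -3.3, 7.2]
grip_width: 41.1
grasp_force: 7.5
```

apply_moves([
  [0, 0, 0, 0, 0, 0, 0.3],
  [0, 0, 0, 0, 0, 0, 0.3],
  [0, 0, 0, 0, 0, 0, 0.3],
], squeeze=9)

```text
time: 24.7
tcp_pos: [432.5, 187.1, 103.9]
tool_rot: [180.0, 0.1, -169.9]
contact_force: [-0.1, -0.2, 7.3]
grip_width: 40.1
grasp_force: 9.0
```

apply_moves([
  [0, 0, 0, 0, 0, 0, 0.3],
  [0, 0, 0, 0, 0, 0, 0.3],
  [0, 0, 0, 0, 0, 0, 0.3],
], squeeze=10)

```text
time: 25.08
tcp_pos: [432.5, 187.3, 104.0]
tool_rot: [179.9, 0.1, -169.9]
contact_force: [-1.3, 1.1, 6.8]
grip_width: 39.7
grasp_force: 10.0
```

```bash
python3 -c "
from h import *
import cv2
for i in range(3): cv2.imwrite(f'pics/A{i}.png',read_camera('wrist'))"
```

apply_moves([
  [0, 0, 0, 0, 0, 0, -0.2],
  [0, 0, 0, 0, 0, 0, -0.9],
  [0, 0, 0, 0, 0, 0, -0.9],
  [0, 0, 0, 0, 0, 0, -0.9],
])

```text
time: 25.72
tcp_pos: [432.0, 186.6, 103.4]
tool_rot: [180.0, -0.0, -169.9]
contact_force: [0.6, -3.0, -2.4]
grip_width: 76.4
grasp_force: 1.0
```

```bash
cat >cmp.py <<'E'
import cv2,numpy as np,sys
def sh(a,b,r):
    f=lambda n:cv2.cvtColor(cv2.imread(n),6)[r].astype(np.float32)
    A,B=f(a),f(b);W=np.eye(2,3,dtype=np.float32)
    cc,W=cv2.findTransformECC(A,B,W,cv2.MOTION_TRANSLATION,(3,200,1e-5),None,3);return W[:,2].round(2),round(cc,3)
R={'jaw':np.s_[195:250,2:40],'tail':np.s_[205:230,400:438],'board':np.s_[118:195,125:290],'capedge':np.s_[122:180,55:110],'housing':np.s_[185:215,290:345]}
for k,r in R.items(): print(k,sh(sys.argv[1],sys.argv[2],r))
E
python3 -c "
from h import *
import cv2
cv2.imwrite('pics/B0.png',read_camera('wrist'))";python3 cmp.py pics/A2.png pics/B0.png; python3 cmp.py pics/A0.png pics/A2.png
```

```text
jaw (array([-3.71,  1.06], dtype=float32), 0.997)
tail (array([-2.72,  0.95], dtype=float32), 0.999)
board (array([0.74, 0.98], dtype=float32), 0.999)
capedge (array([0.71, 1.02], dtype=float32), 0.999)
housing (array([0.67, 0.99], dtype=float32), 0.917)
jaw (array([0., 0.], dtype=float32), 1.0)
tail (array([-0.01, -0.  ], dtype=float32), 1.0)
board (array([ 0., -0.], dtype=float32), 1.0)
capedge (array([ 0.  , -0.01], dtype=float32), 1.0)
housing (array([ 0.  , -0.01], dtype=float32), 1.0)
```

On release the jaw springs back about 3 mm relative to the cap. With the brake's residual 1.7 mm, the pad was squashed about 4.5 mm, or half way. I'll take the same bite again and hand in.

apply_moves([
  [0, 0, 0, 0, 0, 0, -0.9],
  [0, 0, 0, 0, 0, 0, -0.2],
  [0, 0, 0, 0, 0, 0, -0.1],
  [0, 0, 0, 0, 0, 0, 0],
  [0, 0, 0, 0, 0, 0, 0.1],
  [0, 0, 0, 0, 0, 0, 0.2],
  [0, 0, 0, 0, 0, 0, 0.3],
  [0, 0, 0, 0, 0, 0, 0.3],
], squeeze=7)

```text
time: 26.78
tcp_pos: [432.4, 186.6, 103.8]
tool_rot: [180.0, 0.0, -169.9]
contact_force: [1.1, -4.3, 6.5]
grip_width: 41.8
grasp_force: 7.0
```

apply_moves([
  [0, 0, 0, 0, 0, 0, 0.3],
  [0, 0, 0, 0, 0, 0, 0.3],
  [0, 0, 0, 0, 0, 0, 0.3],
], squeeze=9)

```text
time: 27.15
tcp_pos: [432.3, 187.1, 103.8]
tool_rot: [180.0, 0.0, -169.9]
contact_force: [0.1, -0.8, 6.3]
grip_width: 40.4
grasp_force: 9.0
```

apply_moves([
  [0, 0, 0, 0, 0, 0, 0.3],
  [0, 0, 0, 0, 0, 0, 0.3],
  [0, 0, 0, 0, 0, 0, 0.3],
  [0, 0, 0, 0, 0, 0, 0.3],
], squeeze=10)

```text
time: 27.65
tcp_pos: [432.4, 187.3, 103.8]
tool_rot: [180.0, 0.0, -169.9]
contact_force: [-0.1, 1.1, 6.7]
grip_width: 39.9
grasp_force: 10.0
```

```bash
python3 -c "
from h import *
import cv2
cv2.imwrite('pics/C0.png',read_camera('wrist'));print(sensors.sense()['ft_torque'])";python3 cmp.py pics/A2.png pics/C0.png;python3 cmp.py pics/B0.png pics/C0.png
```

```text
[-0.1741788   0.1066921  -0.09703554]
jaw (array([0.02, 0.34], dtype=float32), 0.996)
tail (array([0.01, 0.26], dtype=float32), 0.953)
board (array([0.17, 0.41], dtype=float32), 0.959)
capedge (array([0.  , 0.32], dtype=float32), 0.983)
housing (array([0.14, 0.22], dtype=float32), 0.97)
jaw (array([ 3.7 , -0.75], dtype=float32), 0.996)
tail (array([ 2.88, -0.71], dtype=float32), 0.999)
board (array([-0.69, -0.5 ], dtype=float32), 0.996)
capedge (array([-0.71, -0.64], dtype=float32), 0.999)
housing (array([-0.51, -0.94], dtype=float32), 0.89)
```

Same state as before: cap home, pad about half squashed, trigger held at 10 N. Handing in.

```bash
python3 -c "
from cell import *
print(sign_off())"
```

```text
the job is handed in; nothing more can be done
None
```

I handed the job in at about 28 s, with no verdict returned: the clamp stands astride board and cap, the cap looks fully home, the pad is squashed about half way (roughly 4.5 mm, estimated), and the fingers still hold the trigger at 10 N.

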